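# Isolate, unlock and trip out the spent cartridge

## Task

Take the spent cartridge, the one with the round boss on its top, out of the two-bay dock: turn the isolator lever (round post) fully back to its stop, then the bay-lock lever (flat paddle) which this frees, press the cartridge gently down to its firm stop without ramming it and let go, so that its push-push latch springs it up. Draw it out and stand it upright in the open card tray, lowering it rather than dropping it. Leave both levers turned, the cartridge with the long bar latched down in its bay, and the bottle, tape roll and pen undisturbed.

Things in the scene. Friction and masses are not known exactly. Their poses are not given: they have to be found in the camera images.
- dock: fixed white cartridge dock, 140 (x) x 144 (y) x 110 mm high; origin at the centre of its underside, z up, front to its -x. Two bays open at the top, each 86 (x) x 52 (y) mm, at dock x = -17, y = +34 and -34 mm; behind them a closed part with two levers on top. Latched, a cartridge's underside is 39 mm above the dock's, its flat top 1 mm below the rim
- isolator (a joint): isolator lever, black, turning about an upright axis at dock x = +48, y = +25 mm on top of the dock. 0: it points to the dock's +y; grows to 1.45 rad (stop) as it is pushed back to point to the dock's +x, away from the robot (clockwise from above). Push its post with about 1 to 2 N; it stays where it is left. Starts at 0 to 0.15
- isolator_grip (a point): top of the isolator's round post: 16 mm across, from 4 to 34 mm above the rim, 40 mm from the lever's axis; the arm between is 9 mm wide, 4 to 13 mm above the rim
- bay_lock (a joint): bay-lock lever, black, turning about an upright axis at dock x = +48, y = -25 mm. 0 (locked): it points to the dock's -y; grows to 1.25 rad (stop, both bays free) as it is pushed back towards the dock's +x (anticlockwise from above). It is blocked until the isolator is turned to near its stop, then turns with 1 to 2 N and stays where it is left. Do not force it
- bay_lock_grip (a point): top of the bay lock's flat paddle: 26 mm along the lever, 8 mm thick, from 4 to 34 mm above the rim, its middle 40 mm from the lever's axis; the arm between is 9 mm wide, 4 to 13 mm above the rim
- bay_a (a point): centre of the mouth of the dock's +y bay at rim height (110 mm). With the bay lock on, a cartridge cannot be pressed more than 4 mm. Off: pressed down from its latched height it pushes back with 4 to 10 N; a firm stop comes 13 to 25 mm down, different for each bay and each time, and the latch trips about 3 mm before it. Let go earlier, it relatches. Over 30 N on it while down is ramming
- bay_b (a point): centre of the mouth of the dock's -y bay, level with its rim, with the same sprung carriage and latch. Let go at the stop, the damped spring lifts the cartridge within about 0.8 s to 29 mm above its latched height: its flat top then stands 28 mm above the rim, its underside 68 mm above the dock's, and it rests loose on the carriage. Pressed from there to the stop and let go, it latches again
- cart_round: spent cartridge, to be taken out: white plastic block 84 (x) x 50 (y) x 70 mm high with a grey round boss on its top, 34 mm across and 3 mm high (overall height 73 mm); about 0.12 kg; origin at the centre of its underside, z up, x and y along the dock's. In either bay. 1 mm of play all round in the bay; when up, grip it across its 50 mm width above the rim and draw it straight up by 45 mm or more
- cart_bar: other cartridge, stays latched: the same block but with a grey bar on its top, 70 (x) x 9 (y) x 3 mm; origin at the centre of its underside
- discard_tray: fixed open card tray, 196 (x) x 241 (y) x 60 mm high, red and white; origin at the centre of its underside. Flat inner floor 2 mm above it, about 150 x 200 mm; sloping walls up to 20 mm thick
- bottle: loose glass bottle with screw cap, 56 mm across, 105 mm high, beside the dock (its -y side); origin at the centre of its underside; leave it
- tape: loose roll of label tape lying flat, 45 mm across, 19 mm high, behind the dock; origin at the centre of its underside; leave it
- pen: loose marker pen lying on the worktop, 138 mm long, 15 mm thick, near the front edge; origin under its middle; leave it
Things that resemble listed ones, but are neither listed nor needed, are in the scene too. Leave any green look-alike of the cart_round alone.

How it is judged:
By the outcome, as a careful person would: the job done as asked, in the order asked, and still so for the second after the job is handed in, with the robot touching nothing.
It also fails if it takes over 61 s, if anything falls off the work surface, if the arm or the gripper's body presses on something with over 40 N, if the wrist force passes 120 N, or if a joint passes its speed limit or range.

## Robot

A 6-joint arm with a two-finger parallel gripper is mounted at the origin on a cart in front of the work surface, level with it; the furniture and walls round the work are solid. World frame = base frame: x ahead of the robot, y to its left, z up, the work surface at z = 0. Lengths are in m, angles in rad, forces in N, time in s.
With the tool pointing down it reaches from about 0.35 to 0.775 m from the base axis. Payload 7.3 kg.
Tool frame: the origin (TCP) lies at the centre of the arm's flange, where the gripper is bolted on; the fingertips stand 178 mm ahead of it and the grasp point (between the pads) lies 159 mm ahead of it; z points along the fingers, y is the line along which they close (so a half turn about z gives the same grasp; the last joint's range is limited). The gripper opens to 92 mm and grips with 3 to 60 N. Pads are 19 mm wide; open, the fingers measure 130 mm over their backs; the gripper's body (75 mm by 190 mm) begins 47 mm behind the grasp point.
Start: joints at [-1.441, 0.342, 1.524, -0, 1.275, -0.146], TCP at [0.143, -0.505, 0.405] pointing down, gripper open.
Joint ranges: [-2.53, 2.53], [-0.77, 2.02], [0.04, 2.7], [-1, 4.14], [0.28, 2.66], [-3.11, 3.11]. Speed limits (rad/s): [2.57, 2.57, 3.14, 3.14, 3.14, 3.14].

## Interface

Orientations are given as [roll, pitch, yaw] about the fixed x, y, z axes, in that order (R = Rz(yaw) Ry(pitch) Rx(roll)).
In Python, from cell import telemetry, vision, ticket gives the robot as it stands.
- The arm moves only by the shell command python3 -m crank 'ROWS' [FORCE]. ROWS is JSON, a list of rows, each a list of 5 numbers: the gripper command: -1 is shut, 1 is fully open, values between are in proportion, then the shift along the tool's x, y, z in mm, then the turn about the tool's z in rad. In form: [[fingers, dx, dy, dz, roll], ...]. A call has 1 to 12 rows; each row is the pose to reach, as a shift and turn from the pose commanded when the call began, along the tool's axes at that moment; what a row does not reach only later rows make up. A row lasts 1/12 s, in which the tool goes at most 41.7 mm and 7.16 degrees, less where a joint would pass 70% of its speed; a pose out of reach is approached as far as the arm can. A call with a gripper value outside its range is refused whole. The fingers move at their own pace and stop on an object; FORCE is the grip in N (left out, the last holds). Time passes only in rows, so rows that repeat a pose let the fingers close. It gives the time, the measured TCP pose, the force, the opening and the grip force at its end, in the units of the state.
- telemetry.observe(): the state, without advancing time (a new reading comes with each control period).
- vision.read_camera(name): name is "side" or "top"; returns (picture, depth): 480x640x3 uint8, red, green, blue; 480x640 float32, m along the optical axis (not along the pixel's ray), 0 where there is no reading.
- vision.get_calibration(name): a dict with "camera_matrix" (3x3 intrinsics, pixels), "rvec" (rotation vector, rad) and "tvec" (3), from world to camera coordinates, as OpenCV has them. Camera axes: x right, y down, z forward; pixel columns grow to the right and rows downward; lengths in m; the calibration is good to about 2 mm. A picture is of the moment at which its call begins. get_calibration takes no time and is no camera call.
- ticket.hand_in(): hands the job in; it is judged then, once.
The state is a dict: "time": time; "qpos": joint angles; "qvel": joint speeds; "joint_efforts": joint torques, N m; "tool_pos": TCP position; "tool_rot": TCP orientation; "contact_force": force on the tool from outside, world axes, zero at the start; "torque": the same for the moment, N m; "opening": finger opening in m; "grip_force": force on a finger pad.
Only numpy, scipy, OpenCV 4.12 (cv2) and the standard library are available. Lean on these libraries where they do the work, as an engineer would, in place of code of your own. Each camera call takes 0.05 s, during which the arm holds its last target. There are 200 camera calls.

## Working session

There is one attempt and no reset: what is moved stays moved. The work goes in short steps, Python scripts to look and compute and a shell command to move; the robot and the scene stay as the last step left them, time stands still between calls to the robot, and variables do not carry over. Pictures are saved under pics/ and viewed, at most 10 in all, crops included, and the job is handed in when it is done.

```bash
mkdir -p pics; ls; cat > h.py <<'E'
import numpy as np, cv2
from cell import telemetry, vision, ticket
def cal(n):
    c=vision.get_calibration(n); K=np.array(c["camera_matrix"],float); R=cv2.Rodrigues(np.array(c["rvec"],float))[0]; t=np.array(c["tvec"],float).ravel(); return K,R,t
def cloud(n,depth):
    K,R,t=cal(n); v,u=np.mgrid[:480,:640]
    p=np.stack([(u-K[0,2])/K[0,0]*depth,(v-K[1,2])/K[1,1]*depth,depth],-1)
    return (p-t)@R
def ray(n,uv,z):
    K,R,t=cal(n); d=R.T@np.linalg.inv(K)@np.array([uv[0],uv[1],1.]); o=-R.T@t
    return o+d*(z-o[2])/d[2]
def snap(n,f):
    im,d=vision.read_camera(n); cv2.imwrite(f"pics/{f}.png",im[:,:,::-1]); np.save(f"pics/{f}.npy",d); return im,d
E
python3 - <<'E'
from h import *
for n in("top","side"):
    snap(n,n+"0"); K,R,t=cal(n); print(n,-R.T@t,R[2],K[0,0])
s=telemetry.observe(); print(s)
E
```

```text
pics
top [0.45953617 0.08975147 1.15869097] [ 0.08179355 -0.00105636 -0.99664873] 538.9588882573421
side [0.45242211 0.95366893 0.83530213] [ 0.09069371 -0.76392401 -0.63890121] 610.0724383467607
{'time': 0.1, 'qpos': array([-1.44103405e+00,  3.42680435e-01,  1.52490835e+00,  1.78720474e-05,
        1.27541022e+00, -1.45985254e-01]), 'qvel': array([ 8.95406146e-05,  3.23954820e-04, -1.96097661e-03, -1.96762997e-03,
       -1.49758785e-03, -1.40780670e-03]), 'joint_efforts': array([ 1.81027335e-03, -4.32004416e+01, -2.44694620e+01,  7.18646217e-02,
        5.26230584e-02, -3.73600074e-05]), 'tool_pos': array([ 0.1429563 , -0.50504503,  0.40410466]), 'tool_rot': array([-3.14020375e+00, -2.21486546e-04,  2.75742160e-01]), 'contact_force': array([-0.01570375, -0.26121342,  0.63287589]), 'torque': array([ 0.0165602 , -0.02770184,  0.03505221]), 'grip_force': 0.0, 'opening': 0.09173774638317655}
```

View pics/top0.png

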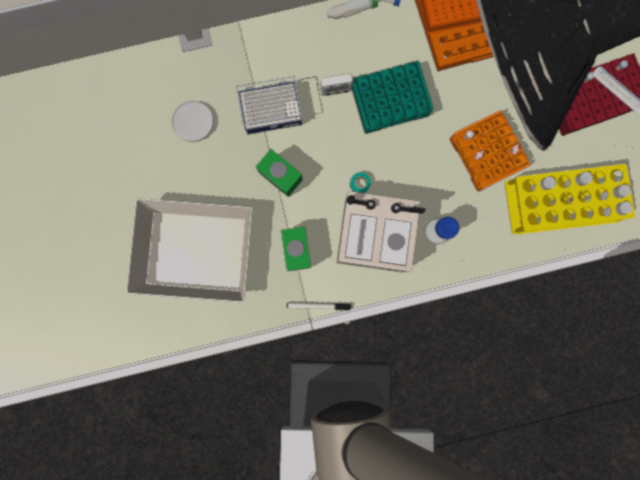

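View pics/side0.png

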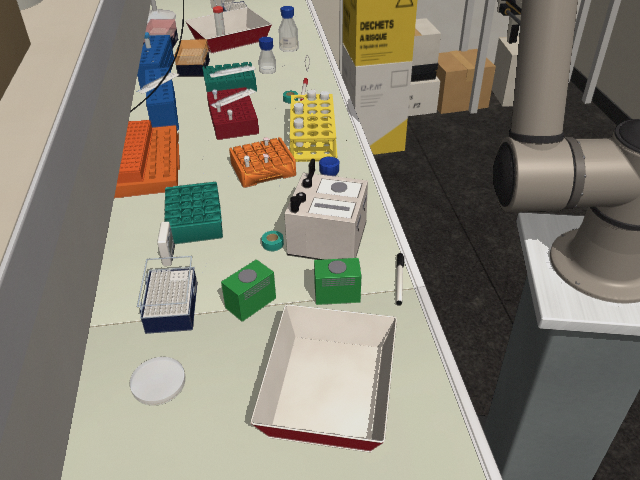

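The top view shows the dock at about (378,235): bar cartridge left (+y) at (360,237), and the round one right (−y) at (396,241). The isolator post is near (351,201), the paddle near (415,210), and the tray is centred at about (200,250). Next I measure these.

```bash
python3 - <<'E'
from h import *
im=cv2.imread("pics/top0.png"); d=np.load("pics/top0.npy"); P=cloud("top",d)
def rect(m,name):
    m=m.astype(np.uint8); n,l,st,_=cv2.connectedComponentsWithStats(m)
    i=1+np.argmax(st[1:,4]); xy=P[l==i][:,:2].astype(np.float32)
    r=cv2.minAreaRect(xy); print(name,st[i],np.round(r[0],4),np.round(r[1],4),r[2],np.median(P[l==i][:,2])); return r
box=np.zeros((480,640),bool); box[185:285,330:430]=1
rect(box&(P[...,2]>.1)&(P[...,2]<.118),"dock")
bx=np.zeros((480,640),bool); bx[190:310,115:262]=1
r=rect(bx&(P[...,2]>.05)&(P[...,2]<.065),"trayrim")
rect(bx&(P[...,2]<.006)&(P[...,2]>-.003)&(im.min(2)>150),"trayfloor")
# black lever parts
hsv=cv2.cvtColor(im,cv2.COLOR_BGR2HSV)
bl=box&(hsv[...,2]<70)
for lo,hi in((.112,.13),(.135,.152)):
    m=(bl&(P[...,2]>lo)&(P[...,2]<hi)).astype(np.uint8); n,l,st,c=cv2.connectedComponentsWithStats(m)
    for i in range(1,n):
        if st[i,4]>5: print(lo,st[i],c[i].round(1),P[l==i].mean(0).round(4))
# cartridge marks: grey round boss & bar, rays at rim
K=box&(P[...,2]>.1)&(hsv[...,2]>90)&(hsv[...,2]<175)
n,l,st,c=cv2.connectedComponentsWithStats(K.astype(np.uint8))
for i in range(1,n):
    if st[i,4]>40: print("grey",st[i],c[i].round(1),ray("top",c[i],.112).round(4))
cr=cv2.resize(im[180:285,325:435],None,fx=5,fy=5,interpolation=cv2.INTER_CUBIC); cv2.imwrite("pics/crop0.png",cr)
E
```

```text
dock [ 338  191   82   81 4817] [ 0.5604 -0.0285] [0.1445 0.1402] 83.15864562988281 0.10976624523204334
trayrim [ 126  198  126  104 1327] [0.5177 0.3531] [0.2417 0.1957] 86.9743881225586 0.05779887553803584
trayfloor [ 156  213   89   75 5534] [0.5212 0.3438] [0.1841 0.1494] 87.24910736083984 0.0018667176898147146
0.112 [354 199  21  10  88] [365.3 202.9] [0.6122 0.     0.123 ]
0.112 [392 204  22   8  82] [400.9 208.4] [ 0.6028 -0.0689  0.1234]
0.135 [347 196   8   7  46] [350.6 199.1] [0.6158 0.0299 0.1433]
0.135 [411 207  14   6  55] [417.5 209.3] [ 0.5991 -0.0974  0.1437]
grey [337 192  65  70 311] [360.2 207.6] [0.6043 0.009  0.112 ]
grey [390 200  30  15 135] [405.2 206.7] [ 0.6079 -0.0792  0.112 ]
grey [344 213  34  49 197] [360.6 240.2] [0.5404 0.0072 0.112 ]
grey [356 219  11  36 219] [361.1 236.5] [0.5476 0.0063 0.112 ]
grey [379 218  33  49 213] [394.8 245.9] [ 0.5306 -0.0595  0.112 ]
grey [387 233  19  18 260] [395.6 241.3] [ 0.5396 -0.061   0.112 ]
```

View pics/crop0.png

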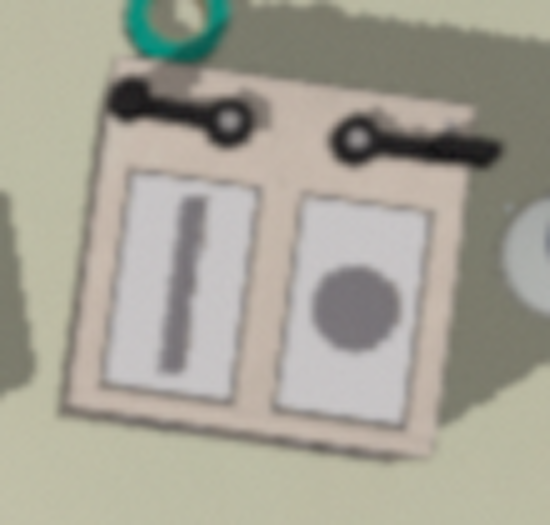

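Checks out: the dock is at (0.5604, −0.0285) with yaw −0.119, the round cartridge is in bay B, and both levers are at about 0. I'll push each lever with the closed fingers along the chord of its arc.

```bash
cat >> h.py <<'E'
D=np.array([.5604,-.0285]); DY=-.119
def dock(x,y): c,s=np.cos(DY),np.sin(DY); return D+np.array([c*x-s*y,s*x+c*y])
def rows(x,y,tip,yaw):
    "tool-frame shift (mm) and turn to bring the fingertips there, tool down"
    from scipy.spatial.transform import Rotation as R
    s=telemetry.observe(); d=np.array([x,y,tip+.178])-s["tool_pos"]; M=R.from_euler("xyz",s["tool_rot"])
    rz=(s["tool_rot"][2]-yaw+np.pi)%(2*np.pi)-np.pi
    print("d",(1000*M.inv().apply(d)).round(1),"turn",round(rz,3),"F",s["contact_force"].round(1),"t",round(s["time"],2))
E
python3 -c "
from h import *
rows(.5996,.0561,.226,-.845)
print(ray('top',(447,228),.105))"
```

```text
d [ 592.2 -415.6    0.8] turn 1.121 F [-0.  -0.3  0.6] t 0.1
[ 0.5685895  -0.16281732  0.105     ]
```

```bash
python3 -m crank '[[-1,592,-416,1,1.12],[-1,592,-416,1,1.12],[-1,592,-416,1,1.12],[-1,592,-416,1,1.12],[-1,592,-416,1,1.12],[-1,592,-416,1,1.12],[-1,592,-416,1,1.12],[-1,592,-416,1,1.12],[-1,592,-416,1,1.12],[-1,592,-416,1,1.12],[-1,592,-416,1,1.12],[-1,592,-416,1,1.12]]' 10; python3 -c "
from h import *
rows(.5996,.0561,.226,-.845)"
```

```text
time: 1.1
tool_pos: [0.4288, -0.1546, 0.404]
tool_rot: [3.141, 0.0, -0.846]
contact_force: [0.3, -1.1, 0.7]
opening: 0.0166
grip_force: 0.0
d [ -44.6 -267.5   -0. ] turn -0.001 F [ 0.3 -1.1  0.7] t 1.1
```

```bash
python3 -m crank '[[-1,-42,-250,0,0],[-1,-42,-250,0,0],[-1,-42,-250,0,0],[-1,-42,-250,0,0],[-1,-42,-250,0,0],[-1,-42,-250,0,0],[-1,-42,-250,0,0],[-1,-42,-250,0,0],[-1,-42,-250,0,0],[-1,-42,-250,0,0]]'; python3 -c "
from h import *
rows(.5996,.0561,.129,-.845)"
```

```text
time: 1.93
tool_pos: [0.5865, 0.0403, 0.4039]
tool_rot: [3.141, 0.0, -0.845]
contact_force: [0.6, 0.9, 0.3]
opening: 0.0005
grip_force: 0.0
d [ -3.1 -20.4  96.9] turn -0.0 F [0.6 0.9 0.3] t 1.93
```

```bash
python3 -m crank '[[-1,-3,-20,20,0],[-1,-3,-20,50,0],[-1,-3,-20,80,0],[-1,-3,-20,97,0],[-1,-3,-20,97,0],[-1,-3,-20,97,0]]'; python3 -m crank '[[-1,6,0,0,0],[-1,12,0,0,0],[-1,18,0,0,0],[-1,24,0,0,0],[-1,30,0,0,0],[-1,36,0,0,0],[-1,42,0,0,0],[-1,48,0,0,0],[-1,48,0,0,0]]'; python3 -c "
from h import *
rows(.643,.007,.129,-.845)"
```

```text
time: 2.43
tool_pos: [0.5997, 0.0555, 0.3072]
tool_rot: [3.14, 0.001, -0.846]
contact_force: [1.3, 0.4, 0.5]
opening: 0.0002
grip_force: 0.0
time: 3.18
tool_pos: [0.6327, 0.0194, 0.3076]
tool_rot: [-3.141, -0.002, -0.845]
contact_force: [0.2, 0.2, -0.7]
opening: 0.0004
grip_force: 0.0
d [16.1  0.6  0.6] turn -0.0 F [ 0.2  0.2 -0.7] t 3.18
```

```bash
python3 -m crank '[[-1,4,0,0,0],[-1,8,0,0,0],[-1,12,0,0,0],[-1,12,0,0,0]]'; python3 - <<'E'
from h import *
im,d=snap("side","side1"); cv2.imwrite("pics/side1c.png",cv2.resize(im[120:270,230:410,::-1],None,fx=4,fy=4))
E
```

```text
time: 3.52
tool_pos: [0.6401, 0.0112, 0.3068]
tool_rot: [3.141, -0.0, -0.845]
contact_force: [-0.3, 0.4, -0.1]
opening: 0.0003
grip_force: 0.3
```

View pics/side1c.png

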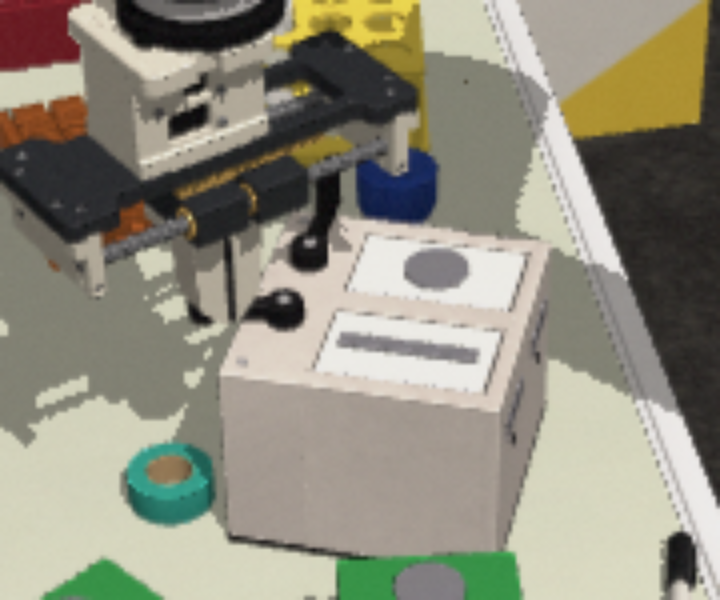

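The crop shows the isolator lever turned back: its arm points left (dock +x) from its hub at (285,308), behind the fingers. Now I nudge on to feel the stop.

```bash
python3 -m crank '[[-1,1.5,0,0,0],[-1,3,0,0,0],[-1,3,0,0,0]]';python3 -m crank '[[-1,1.5,0,0,0],[-1,3,0,0,0],[-1,3,0,0,0]]';
```

```text
time: 3.82
tool_pos: [0.6418, 0.0096, 0.3069]
tool_rot: [3.141, 0.0, -0.844]
contact_force: [-1.7, -0.1, -0.1]
opening: 0.0003
grip_force: 1.0
time: 4.07
tool_pos: [0.6437, 0.0077, 0.3069]
tool_rot: [3.141, 0.002, -0.844]
contact_force: [-4.4, 1.8, 0.8]
opening: 0.0003
grip_force: 2.6
```

```bash
python3 -m crank '[[-1,1.5,0,0,0],[-1,3,0,0,0],[-1,3,0,0,0]]'
```

```text
time: 4.32
tool_pos: [0.6446, 0.0069, 0.3067]
tool_rot: [3.14, 0.007, -0.844]
contact_force: [-11.2, 9.0, 3.9]
opening: 0.0004
grip_force: 6.9
```

Isolator at its stop. Back off and go to the bay lock.

```bash
python3 -m crank '[[-1,-8,0,0,0],[-1,-16,0,0,0],[-1,-20,0,-25,0],[-1,-20,0,-50,0],[-1,-20,0,-50,0]]'; python3 - <<'E'
from h import *
u=np.array([np.cos(.625),np.sin(.625)]); n=np.array([np.sin(.625),-np.cos(.625)])
for a in(-.058,.003):
    p=dock(*(np.array([.048,-.025])+a*u+.036*n)); print(p); rows(*p,.129,.506)
E
```

```text
time: 4.73
tool_pos: [0.6336, 0.0205, 0.363]
tool_rot: [-3.134, -0.009, -0.844]
contact_force: [1.2, 0.4, 0.5]
opening: 0.0005
grip_force: 0.0
[ 0.57180909 -0.11862215]
d [ 62.4 139.1  55.5] turn -1.35 F [1.2 0.4 0.5] t 4.73
[ 0.62516519 -0.08905653]
d [75.7 79.5 56. ] turn -1.35 F [1.2 0.4 0.5] t 4.73
```

```bash
python3 -m crank '[[-1,62,139,0,-1.35],[-1,62,139,0,-1.35],[-1,62,139,0,-1.35],[-1,62,139,0,-1.35],[-1,62,139,0,-1.35],[-1,62,139,0,-1.35],[-1,62,139,0,-1.35],[-1,62,139,0,-1.35],[-1,62,139,0,-1.35],[-1,62,139,0,-1.35],[-1,62,139,0,-1.35],[-1,62,139,0,-1.35]]'; python3 - <<'E'
from h import *
rows(.5718,-.1186,.129,.506)
E
```

```text
time: 5.73
tool_pos: [0.5701, -0.1186, 0.3574]
tool_rot: [3.14, -0.001, 0.51]
contact_force: [0.4, 0.1, -0.1]
opening: 0.0006
grip_force: 0.0
d [ 1.4  0.8 50.4] turn 0.004 F [ 0.4  0.1 -0.1] t 5.73
```

```bash
python3 -m crank '[[-1,1,1,25,0],[-1,1,1,50,0],[-1,1,1,50,0],[-1,1,1,50,0]]';python3 -m crank '[[-1,6,0,0,0],[-1,12,0,0,0],[-1,18,0,0,0],[-1,24,0,0,0],[-1,28,0,0,0],[-1,28,0,0,0]]'; python3 -m crank '[[-1,6,0,0,0],[-1,12,0,0,0],[-1,18,0,0,0],[-1,24,0,0,0],[-1,24,0,0,0]]'
```

```text
time: 6.07
tool_pos: [0.5712, -0.1189, 0.3065]
tool_rot: [-3.14, 0.001, 0.503]
contact_force: [-0.4, 0.0, 0.2]
opening: 0.0003
grip_force: 0.0
time: 6.57
tool_pos: [0.5966, -0.1047, 0.3074]
tool_rot: [3.141, -0.001, 0.506]
contact_force: [-0.1, -0.4, 0.0]
opening: 0.0004
grip_force: 0.0
time: 6.98
tool_pos: [0.6177, -0.0929, 0.307]
tool_rot: [-3.141, -0.001, 0.506]
contact_force: [-0.3, 0.2, 0.4]
opening: 0.0003
grip_force: 0.0
```

```bash
python3 -m crank '[[-1,2,0,0,0],[-1,4,0,0,0],[-1,4,0,0,0]]'; python3 - <<'E'
from h import *
rows(.6252,-.0891,.129,.506)
im,d=snap("side","side2"); cv2.imwrite("pics/side2c.png",cv2.resize(im[120:270,230:410,::-1],None,fx=4,fy=4))
E
```

```text
time: 7.23
tool_pos: [0.6203, -0.0914, 0.3069]
tool_rot: [-3.141, 0.0, 0.506]
contact_force: [-1.0, 0.5, -0.4]
opening: 0.0002
grip_force: 0.4
d [ 5.4  0.3 -0.1] turn -0.0 F [-1.   0.5 -0.4] t 7.23
```

View pics/side2c.png

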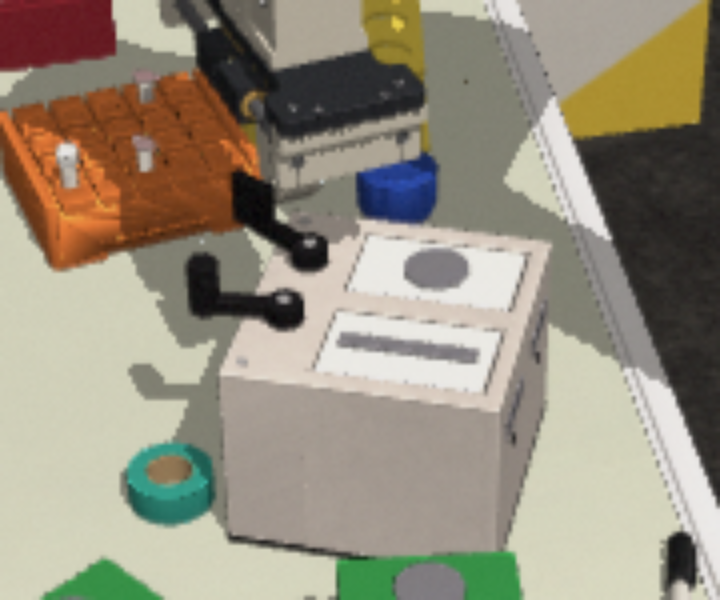

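The isolator (post at (203,280)) is turned fully back. The bay-lock paddle at (255,205) is mostly turned. I'll nudge it to its stop.

```bash
python3 -m crank '[[-1,2,0,0,0],[-1,4,0,0,0],[-1,4,0,0,0]]'; python3 -m crank '[[-1,1.5,0,0,0],[-1,3,0,0,0],[-1,3,0,0,0]]'
```

```text
time: 7.53
tool_pos: [0.6238, -0.0896, 0.307]
tool_rot: [-3.141, 0.0, 0.506]
contact_force: [-2.9, 0.2, -0.1]
opening: 0.0003
grip_force: 1.0
time: 7.78
tool_pos: [0.6259, -0.0884, 0.3068]
tool_rot: [-3.14, 0.003, 0.506]
contact_force: [-5.9, 0.2, 1.1]
opening: 0.0009
grip_force: 3.0
```

```bash
python3 -m crank '[[-1,1.5,0,0,0],[-1,3,0,0,0],[-1,3,0,0,0]]'; python3 -m crank '[[-1,1,0,0,0],[-1,2,0,0,0],[-1,2,0,0,0]]'
```

```text
time: 8.03
tool_pos: [0.6273, -0.0878, 0.3065]
tool_rot: [-3.139, 0.008, 0.506]
contact_force: [-14.2, -4.3, 4.0]
opening: 0.0008
grip_force: 7.3
time: 8.28
tool_pos: [0.6282, -0.0875, 0.3065]
tool_rot: [-3.138, 0.011, 0.506]
contact_force: [-19.2, -6.2, 5.1]
opening: 0.0003
grip_force: 10.3
```

```bash
python3 -m crank '[[-1,-8,0,0,0],[-1,-16,0,0,0],[-1,-20,0,-20,0],[-1,-20,0,-35,0],[-1,-20,0,-35,0]]'; python3 - <<'E'
from h import *
rows(*dock(-.017,-.034),.130,-.119)
E
```

```text
time: 8.7
tool_pos: [0.6141, -0.0961, 0.3459]
tool_rot: [3.136, -0.006, 0.505]
contact_force: [0.4, -0.5, 0.0]
opening: 0.0004
grip_force: 0.0
d [-48.1 -67.7  37.2] turn 0.624 F [ 0.4 -0.5  0. ] t 8.7
```

```bash
python3 -m crank '[[-1,-48,-68,0,0.624],[-1,-48,-68,0,0.624],[-1,-48,-68,0,0.624],[-1,-48,-68,0,0.624],[-1,-48,-68,10,0.624],[-1,-48,-68,25,0.624],[-1,-48,-68,37,0.624],[-1,-48,-68,37,0.624],[-1,-48,-68,37,0.624]]'; python3 - <<'E'
from h import *
rows(*dock(-.017,-.034),.112,-.119)
im,d=snap("top","top3")
E
```

```text
time: 9.45
tool_pos: [0.5384, -0.0594, 0.3046]
tool_rot: [-3.141, 0.001, -0.118]
contact_force: [0.1, -0.1, 0.4]
opening: 0.0004
grip_force: 0.0
d [ 1.2  0.7 14.6] turn 0.001 F [ 0.1 -0.1  0.4] t 9.45
```

```bash
python3 -m crank '[[-1,1,0.5,5,0],[-1,1,0.5,10,0],[-1,1,0.5,15,0],[-1,1,0.5,19,0],[-1,1,0.5,19,0]]'; python3 -m crank '[[-1,0,0,3,0],[-1,0,0,6,0],[-1,0,0,6,0]]';  python3 -m crank '[[-1,0,0,1.5,0],[-1,0,0,1.5,0]]'
```

```text
time: 9.92
tool_pos: [0.5393, -0.0601, 0.2859]
tool_rot: [3.141, -0.0, -0.118]
contact_force: [-0.7, -0.5, 5.2]
opening: 0.0003
grip_force: 2.7
time: 10.17
tool_pos: [0.5393, -0.0601, 0.2804]
tool_rot: [3.141, -0.001, -0.118]
contact_force: [-1.6, 0.0, 6.0]
opening: 0.0009
grip_force: 3.1
time: 10.33
tool_pos: [0.5393, -0.0601, 0.2791]
tool_rot: [3.141, -0.001, -0.118]
contact_force: [-1.7, 1.0, 6.2]
opening: 0.0005
grip_force: 3.2
```

```bash
python3 -m crank '[[-1,0,0,1,0],[-1,0,0,1,0]]'; python3 -m crank '[[-1,0,0,1,0],[-1,0,0,1,0]]';python3 -m crank '[[-1,0,0,1,0],[-1,0,0,1,0]]'
```

```text
time: 10.5
tool_pos: [0.5393, -0.0601, 0.2782]
tool_rot: [3.141, -0.001, -0.118]
contact_force: [-2.3, -0.3, 7.2]
opening: 0.0001
grip_force: 3.4
time: 10.67
tool_pos: [0.5393, -0.0601, 0.2773]
tool_rot: [3.141, -0.001, -0.118]
contact_force: [-2.8, 1.0, 6.5]
opening: 0.0005
grip_force: 3.4
time: 10.83
tool_pos: [0.5393, -0.0601, 0.2763]
tool_rot: [3.141, -0.001, -0.118]
contact_force: [-1.9, 0.2, 6.5]
opening: 0.0006
grip_force: 3.5
```

```bash
python3 -m crank '[[-1,0,0,1,0],[-1,0,0,1,0]]'; python3 -m crank '[[-1,0,0,1,0],[-1,0,0,1,0]]'
```

```text
time: 11.0
tool_pos: [0.5393, -0.0601, 0.2753]
tool_rot: [3.141, -0.001, -0.118]
contact_force: [-1.5, -0.4, 8.0]
opening: 0.0003
grip_force: 3.5
time: 11.17
tool_pos: [0.5393, -0.0601, 0.2743]
tool_rot: [3.141, -0.001, -0.118]
contact_force: [-1.7, -0.0, 6.7]
opening: 0.0008
grip_force: 3.6
```

```bash
for i in 1 2; do :; done; python3 -m crank '[[-1,0,0,1,0],[-1,0,0,1,0]]'; python3 -m crank '[[-1,0,0,1,0],[-1,0,0,1,0]]'
```

```text
time: 11.33
tool_pos: [0.5393, -0.0601, 0.2733]
tool_rot: [3.141, -0.001, -0.118]
contact_force: [-2.1, 0.0, 7.2]
opening: 0.0005
grip_force: 3.6
time: 11.5
tool_pos: [0.5392, -0.0601, 0.2726]
tool_rot: [3.141, -0.001, -0.118]
contact_force: [-3.0, 0.7, 10.4]
opening: 0.0004
grip_force: 5.2
```

```bash
python3 -m crank '[[-1,0,0,1,0],[-1,0,0,1,0]]'; python3 -m crank '[[-1,0,0,1,0],[-1,0,0,1,0]]'
```

```text
time: 11.67
tool_pos: [0.5391, -0.0601, 0.2721]
tool_rot: [3.141, -0.001, -0.118]
contact_force: [-4.7, 0.1, 14.4]
opening: 0.0002
grip_force: 6.9
time: 11.83
tool_pos: [0.5391, -0.0601, 0.2714]
tool_rot: [3.141, -0.001, -0.118]
contact_force: [-5.4, 0.6, 14.7]
opening: 0.0004
grip_force: 7.4
```

```bash
python3 -m crank '[[-1,0,0,1,0],[-1,0,0,1,0]]'
```

```text
time: 12.0
tool_pos: [0.539, -0.0601, 0.2708]
tool_rot: [3.141, -0.001, -0.118]
contact_force: [-6.8, 1.2, 20.0]
opening: 0.0007
grip_force: 10.0
```

Firm stop at about 18 mm. Let go.

```bash
python3 -m crank '[[-1,0,0,-20,0],[-1,0,0,-50,0],[-1,0,0,-80,0],[-1,0,0,-90,0],[0.6,0,0,-90,0],[0.6,0,0,-90,0],[0.6,0,0,-90,0],[0.6,0,0,-90,0],[0.6,0,0,-90,0],[0.6,0,0,-90,0],[0.6,0,0,-90,0],[0.6,0,0,-90,0]]'; python3 - <<'E'
from h import *
im,d=snap("side","side4"); P=cloud("side",d)
c=dock(-.017,-.034); m=(np.hypot(P[...,0]-c[0],P[...,1]-c[1])<.025)&(P[...,2]<.165)
print(np.percentile(P[m][:,2],[5,50,95]),m.sum())
rows(*dock(-.017,-.034),.115,-.119)
cv2.imwrite("pics/side4c.png",cv2.resize(im[120:270,230:410,::-1],None,fx=4,fy=4))
E
```

```text
time: 13.0
tool_pos: [0.5393, -0.0601, 0.3583]
tool_rot: [3.142, 0.001, -0.118]
contact_force: [0.5, -1.2, -1.0]
opening: 0.0498
grip_force: 0.0
[0.11736953 0.13857102 0.14251453] 319
d [ 0.2  0.2 65.4] turn 0.001 F [-0.3  0.1  0.6] t 13.05
```

View pics/side4c.png

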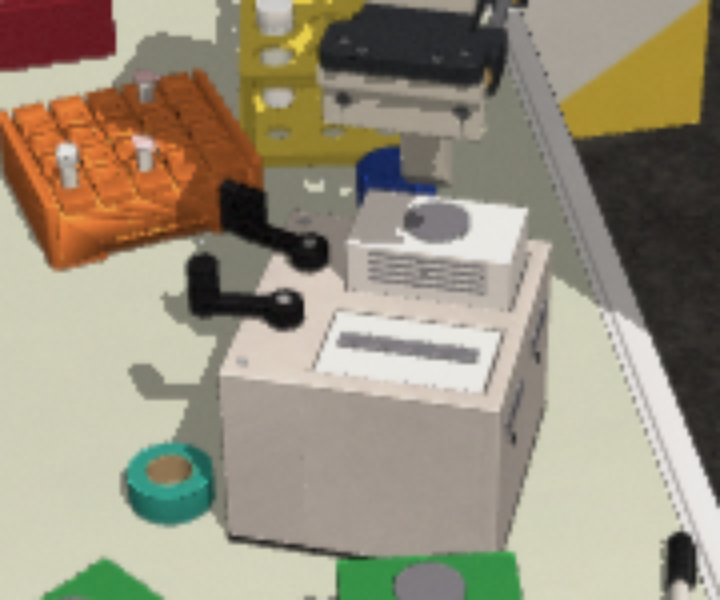

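The cartridge has popped up; the crop shows its block standing 28 mm proud at (440,250), with the bar cartridge still latched at (410,345). Next I grip it.

```bash
python3 -m crank '[[0.7,0,0,0,0],[0.7,0,0,0,0],[0.7,0,0,0,0],[0.7,0,0,0,0],[0.7,0,0,20,0],[0.7,0,0,40,0],[0.7,0,0,60,0],[0.7,0,0,64,0],[0.7,0,0,64,0]]'; python3 -m crank '[[-1,0,0,0,0],[-1,0,0,0,0],[-1,0,0,0,0],[-1,0,0,0,0],[-1,0,0,0,0],[-1,0,0,0,0],[-1,0,0,0,0],[-1,0,0,0,0]]' 15
```

```text
time: 13.8
tool_pos: [0.539, -0.06, 0.2935]
tool_rot: [-3.141, 0.003, -0.118]
contact_force: [0.6, 0.2, 0.4]
opening: 0.0781
grip_force: 0.0
time: 14.47
tool_pos: [0.5394, -0.0601, 0.295]
tool_rot: [3.141, -0.001, -0.118]
contact_force: [0.6, 0.2, 2.8]
opening: 0.0498
grip_force: 15.0
```

```bash
python3 -m crank '[[-1,0,0,-5,0],[-1,0,0,-10,0],[-1,0,0,-15,0],[-1,0,0,-20,0],[-1,0,0,-20,0]]' 20; python3 -m crank '[[-1,0,0,-10,0],[-1,0,0,-20,0],[-1,0,0,-30,0],[-1,0,0,-45,0],[-1,0,0,-60,0],[-1,0,0,-70,0],[-1,0,0,-70,0]]'; python3 - <<'E'
from h import *
rows(.5195,.350,.206,-.05)
E
```

```text
time: 14.88
tool_pos: [0.5395, -0.0601, 0.3158]
tool_rot: [3.141, -0.002, -0.118]
contact_force: [0.5, -0.2, -1.6]
opening: 0.05
grip_force: 20.0
time: 15.47
tool_pos: [0.5396, -0.0601, 0.3876]
tool_rot: [3.141, -0.005, -0.118]
contact_force: [0.1, -0.7, -1.8]
opening: 0.05
grip_force: 20.0
d [ -68.3 -404.9    2.9] turn -0.068 F [ 0.1 -0.7 -1.8] t 15.47
```

```bash
python3 -m crank '[[-1,-3,-15,0,0],[-1,-8,-45,0,-0.07],[-1,-14,-80,0,-0.07],[-1,-20,-115,0,-0.07],[-1,-25,-150,0,-0.07],[-1,-31,-185,0,-0.07],[-1,-37,-220,0,-0.07],[-1,-43,-255,0,-0.07],[-1,-49,-290,0,-0.07],[-1,-55,-325,0,-0.07],[-1,-60,-355,0,-0.07],[-1,-65,-380,0,-0.07]]';  python3 -m crank '[[-1,-2,-14,0,0],[-1,-3,-24,0,0],[-1,-3,-24,0,0],[-1,-3,-24,0,0]]'; python3 - <<'E'
from h import *
rows(.5195,.350,.002+.227-.178,-.05)
im,d=snap("side","side5"); cv2.imwrite("pics/side5c.png",im[150:470,190:510,::-1])
E
```

```text
time: 16.47
tool_pos: [0.5189, 0.3273, 0.3838]
tool_rot: [3.141, 0.001, -0.047]
contact_force: [-0.2, -0.0, -2.6]
opening: 0.0498
grip_force: 20.0
time: 16.8
tool_pos: [0.5178, 0.3485, 0.3842]
tool_rot: [3.141, 0.0, -0.048]
contact_force: [0.4, 0.2, -1.8]
opening: 0.0499
grip_force: 20.0
d [  1.7  -1.8 155.2] turn 0.002 F [ 0.4  0.2 -1.8] t 16.8
```

View pics/side5c.png

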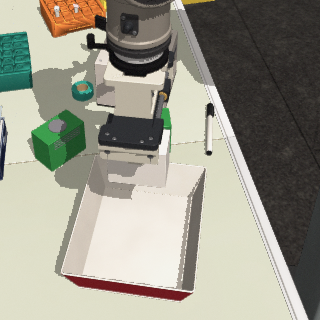

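The cartridge is held upright over the tray (image (140,160)), and the tray is clear. Now I lower it.

```bash
python3 -m crank '[[-1,0,0,15,0],[-1,0,0,40,0],[-1,0,0,65,0],[-1,0,0,90,0],[-1,0,0,115,0],[-1,0,0,135,0],[-1,0,0,145,0],[-1,0,0,149,0],[-1,0,0,149,0],[-1,0,0,149,0]]'; python3 -m crank '[[-1,0,0,2,0],[-1,0,0,3,0],[-1,0,0,4,0],[-1,0,0,4,0]]'
```

```text
time: 17.68
tool_pos: [0.5183, 0.3488, 0.2368]
tool_rot: [-3.141, -0.002, -0.049]
contact_force: [-0.8, -0.2, -0.7]
opening: 0.0498
grip_force: 20.0
time: 18.02
tool_pos: [0.5176, 0.3491, 0.2319]
tool_rot: [-3.141, -0.0, -0.048]
contact_force: [-0.2, 0.2, -1.8]
opening: 0.0498
grip_force: 20.0
```

```bash
python3 -m crank '[[-1,0,0,0.7,0],[-1,0,0,1.5,0],[-1,0,0,1.5,0]]'; python3 -m crank '[[-1,0,0,0.7,0],[-1,0,0,1.5,0],[-1,0,0,1.5,0]]'
```

```text
time: 18.27
tool_pos: [0.5176, 0.3491, 0.2299]
tool_rot: [3.141, 0.0, -0.048]
contact_force: [-0.2, 0.5, -1.2]
opening: 0.05
grip_force: 20.0
time: 18.52
tool_pos: [0.5176, 0.3491, 0.2294]
tool_rot: [-3.142, -0.0, -0.048]
contact_force: [-1.1, -0.5, 3.7]
opening: 0.0497
grip_force: 20.0
```

Touchdown. Release and retreat upward.

```bash
python3 -m crank '[[0.2,0,0,0,0],[0.4,0,0,0,0],[0.7,0,0,0,0],[0.7,0,0,0,0],[0.7,0,0,0,0],[0.7,0,0,0,0],[0.7,0,0,-10,0],[0.7,0,0,-40,0],[0.7,0,0,-80,0],[0.7,0,0,-120,0],[0.7,0,0,-150,0]]';python3 -m crank '[[0.7,-40,40,-20,0],[0.7,-80,80,-20,0],[0.7,-120,120,-20,0],[0.7,-120,160,-20,0],[0.7,-120,200,-20,0],[0.7,-120,200,-20,0],[0.7,-120,200,-20,0],[0.7,-120,200,-20,0],[0.7,-120,200,-20,0],[0.7,-120,200,-20,0]]'; python3 - <<'E'
from h import *
snap("side","side6");snap("top","top6")
E
```

```text
time: 19.43
tool_pos: [0.5176, 0.3491, 0.383]
tool_rot: [-3.14, -0.003, -0.048]
contact_force: [1.0, 0.8, -0.2]
opening: 0.078
grip_force: 0.0
time: 20.27
tool_pos: [0.3885, 0.1558, 0.3989]
tool_rot: [-3.141, -0.001, -0.047]
contact_force: [0.0, 0.6, 0.5]
opening: 0.0782
grip_force: 0.0
```

View pics/side6.png

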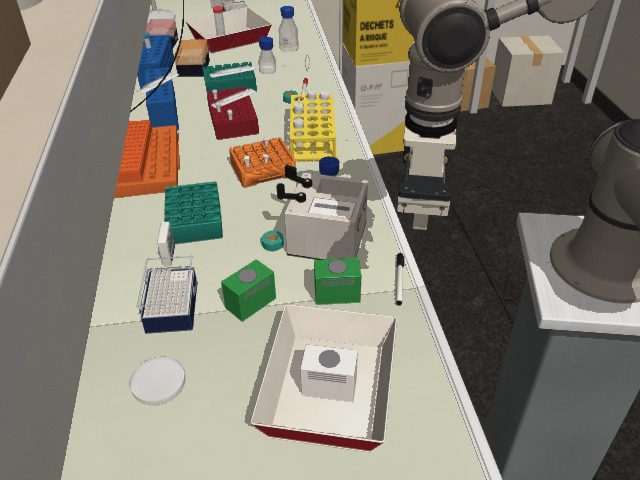

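The cartridge stands upright in the tray at (330,372). The levers are turned back at (290,190), the bar cartridge is latched at (330,207), and the bottle, tape and pen are in place.

```bash
python3 -c "
from cell import ticket; print(ticket.hand_in())"
```

```text
the job is handed in; nothing more can be done
None
```

Job handed in at about 20 s: both levers were turned to their stops, and the spent cartridge was unlatched, drawn out and stood upright in the tray; in the last picture the bar cartridge was still latched and the bottle, tape and pen looked undisturbed.

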